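# Crack the release valve to lower a salvaged gear set

## Task

A heavy gear set sits on the raised platform of the hydraulic bench lift. Crack the lift's release valve open by its lever, only far enough that the platform sinks slowly (always slower than 4 cm per second), and stop it level with the top of the wooden stand beside it by shutting the valve, nipping the lever firmly onto its seat with a push of about 12 N at its peg, never as much as 25 N. Touch neither the platform nor its load, leave the other things on the bench where they are, and let go of the lever.

Things in the scene. Friction and masses are not known exactly. Their poses are not given: they have to be found in the camera images.
- jack: hydraulic bench lift, fixed to the bench: steel base plate 190 x 350 x 12 mm. Origin at the centre of its underside, z up; its own +y runs from the pump block towards the lifting cylinder. The lift cylinder stands at y = +85 mm, the grey pump block (66 x 66 mm, top 90 mm above the bench) at y = -75 mm; both at x = 0.
- lever: release valve lever, plain steel, on the pump block. Origin on its upright turning axis, 99 mm above the bench. A 12 mm wide arm runs along its own -y to an upright peg, 80 mm out. Shut, as at the start, its axes are parallel to the jack's. It opens anticlockwise seen from above (peg towards the jack's +x), at most 1.3 rad, turns stiffly (4 N at the peg) and stays where it is left.
- lever_peg (a point): a point on the axis of the lever's round upright peg (12 mm in diameter), 139 mm above the bench; the peg's top is 20 mm higher, the arm's top 26 mm lower; 80 mm from the lever's axis. The shut seat is a hard stop, but the arm is springy: pushed on past shut, the peg gives 0.26 mm per N and comes back when let go.
- lift: ram and square steel platform, 150 x 150 x 12 mm, of the lift; moves straight up and down. It can only sink. Origin on the ram axis, 30 mm below the platform's top face. The lever angle at which it starts to sink depends on the unknown weight of the load and the valve's wear: 0.2 to 0.65 rad; beyond that its speed grows by about 15 mm/s per 0.1 rad; turning back slows and stops it.
- platform_top (a point): centre of the platform's top face (under the gears), 190 mm above the bench at the lowest, starts 260 to 290 mm above it. The gears on it are 132 mm in diameter, 80 mm tall and clamped down.
- stand_top (a point): centre of the top face of the wooden stand head, 150 x 120 x 24 mm, on a steel post on the platform's far side from the lever; the wanted height, 205 to 225 mm above the bench
- pinion_mid (a point): bystander: small loose gear, 80 mm in diameter, 42 mm tall, lying on the bench; half-way up
- spanner: bystander: loose open-ended spanner, 180 mm long, flat on the bench
- oilcan_mid (a point): bystander: small grey can, 56 mm in diameter, 100 mm tall; half-way up
Not all that is in view belongs to the job. Leave any red look-alike of the part that bears stand_top alone.

How it is judged:
On the way, in this order (a step that is already met when the one before it is completed fails the run):
1. the platform has sunk 8 mm from its start (distance of platform_top from where it was at the start of the episode above 0.008 m), for 0.1 s.
2. the platform's top comes level with the stand's top, within 7 mm (z of platform_top in the frame of stand_top between -0.007 and 0.007 m), for 0.1 s.
3. with the platform level, the lever is nipped onto its seat with more than 7 N at the peg (bent more than 1.8 mm past shut) (all of step 2 and x of lever_peg in the frame of jack below -0.0018 m), for 0.1 s.
At the end, for the whole second after the job is handed in: the platform stands still with its top within 7 mm of the height of the stand's top, and the lever is shut (its peg no more than 2 mm open of its seat) and let go (all of step 2 and x of lever_peg in the frame of jack below 0.002 m and linear speed of lift below 0.002 m/s); the robot touches nothing.
It fails at once if the platform sinks faster than 40 mm/s (linear speed of lift above 0.04 m/s).
It fails at once if the lever is forced onto its seat with over 25 N (its peg bent more than 6.4 mm past shut) (x of lever_peg in the frame of jack below -0.0064 m).
It fails at once if the robot touches the platform or its load (contact force between any of the arm, the fingers and lift above 1 N).
It fails at once if a bystander is moved more than 20 mm (distance of any of pinion_mid, spanner, oilcan_mid from where it was at the start of the episode above 0.02 m).
It also fails if it takes over 64 s, if anything falls off the work surface, if the arm or the gripper's body presses on something with over 40 N, if the wrist force passes 120 N, or if a joint passes its speed limit or range.

## Robot

A 6-joint arm with a two-finger parallel gripper is mounted at the origin on the work surface. World frame = base frame: x ahead of the robot, y to its left, z up, the work surface at z = 0. Lengths are in m, angles in rad, forces in N, time in s.
With the tool pointing down it reaches from about 0.35 to 0.875 m from the base axis. Payload 4.2 kg.
Tool frame: the origin (TCP) lies at the centre of the arm's flange, where the gripper is bolted on; the fingertips stand 182 mm ahead of it and the grasp point (between the pads) lies env.tcp_to_grasp ahead of it (env.tcp_to_grasp is the distance from the TCP to the grasp point, in m); z points along the fingers, y is the direction in which the jaws open and shut (so a half turn about z gives the same grasp; the last joint's range is limited). The gripper opens to 87 mm and grips with 3 to 60 N. Pads are 19 mm wide; open, the fingers measure 117 mm over their backs; the gripper's body (75 mm by 190 mm) begins 51 mm behind the grasp point.
Start: joints at [1.442, 0.385, 0.008, 0, -1.194, -0.259], TCP at [0.236, 0.579, 0.405] pointing down, gripper open.
Joint ranges: [-3.14, 3.14], [-1.21, 2.06], [-1.07, 1.41], [-3.16, 2.05], [-2.99, -0.16], [-3.1, 3.1]. Speed limits (rad/s): [2.79, 2.79, 3.14, 3.14, 3.14, 3.14].

## Interface

Orientations are given as a rotation vector (axis times angle).
In Python, from plant import env gives the robot as it stands.
- The arm moves only by the tool carry_out, never from a script. Its argument "rows" is one flat list of numbers, 7 for each row, row after row: the shift along the tool's x, y, z each as a share of 1000 mm, from -1 to 1, then the turn, a rotation vector about the tool's x, y, z each as a share of 90 degrees, from -1 to 1, then the closure, from -1 (fully open) to 1 (shut). In form: [tx, ty, tz, ax, ay, az, hand, tx, ty, tz, ax, ay, az, hand, ...]. A call has 1 to 10 rows; each row shifts and turns the commanded pose from where the row before left it, along the tool's axes as they then stand; what a row does not reach is not made up. A row lasts 1/10 s, in which the tool goes at most 50 mm and 8.59 degrees, less where a joint would pass 70% of its speed; a pose out of reach is approached as far as the arm can. A call with a number of a shift or a turn outside -1 to 1 is refused whole. A call with a gripper value outside its range is refused whole. The fingers move at their own pace and stop on an object; "squeeze" is the grip in N (left out, the last holds). Time passes only in rows, so rows that do not move let the fingers close. It gives the time, the measured TCP pose, the force and the opening at its end, in the units of the state.
- env.read_state(): the state, without advancing time (a new reading comes with each control period).
- env.snapshot(name): name is "side" or "top"; returns a dict with "pixels" (384x512x3 uint8, blue, green, red), "depth" (384x512 float32, m along the optical axis (not along the pixel's ray), 0 where there is no reading), "mtx" (3x3 intrinsics, pixels), "k1" (the pictures are not rectified: a ray, as slopes to the right and down, at radius r is drawn at 1 + k1 r^2 times it, then the intrinsics apply), "rvec" (rotation vector, rad) and "tvec" (3), from world to camera coordinates, as OpenCV has them. Camera axes: x right, y down, z forward; pixel columns grow to the right and rows downward; lengths in m; the calibration is good to about 2 mm. A picture is of the moment at which its call begins.
- env.finish_job(): hands the job in, once; it reports no verdict.
Trained networks look in the newest picture that a camera, given by its name, has taken for a name from the list of things; names that differ only in an ending like _2 or _b are one class to them, and where a whole thing is asked for, a point or a joint stands for the part that bears it (a point fixed in the world has none). Each returns a list of dicts, best first, with "score" (0 to 1); they miss things now and then, are a little off and sometimes report something else, mostly with a low value. They report only what shows in the picture. A call takes as long as a camera call. They do not tell look-alikes from the thing itself.
- env.regions_of(name, camera): "pixels" (384x512 bool, what is visible of it) and "rect" ([left, top, right, bottom] in pixels, round what is visible of it).
The state is a dict: "t": time; "joint_pos": joint angles; "dq": joint speeds; "tau": joint torques, N m; "tool_pos": TCP position; "tool_rot": TCP orientation; "contact_force": force on the tool from outside, world axes, zero at the start; "torque": the same for the moment, N m; "width": opening from 0.0 (shut) to 1.0 (fully open).
Only numpy, scipy, OpenCV 4.12 (cv2) and the standard library are available. Lean on these libraries where they do the work, as an engineer would, in place of code of your own. Each camera call takes 0.05 s, during which the arm holds its last target.

## Working session

There is one attempt and no reset: what is moved stays moved. The work goes in short steps, Python scripts to look and compute and a tool call to move; the robot and the scene stay as the last step left them, time stands still between calls to the robot, and variables do not carry over. Pictures are saved under pics/ and viewed, and the job is handed in when it is done.

Besides the shell and the picture viewer there is one more tool, called after ">>>" as name(argument=value, ...) on one line, values as JSON. carry_out: Moves the arm, as the interface text tells. Shift numbers are shares of 1000 mm and turn numbers shares of 90 degrees, none past 1 either way. Its arguments: {"type":"object","properties":{"rows":{"type":"array"},"squeeze":{"type":"number"}},"required":["rows"]}

```bash
ls; mkdir -p pics; python3 - <<'E'
from plant import env
import cv2,json
print(env.read_state(), env.tcp_to_grasp)
for n in ("side","top"):
    s=env.snapshot(n); cv2.imwrite(f"pics/{n}0.png",s["pixels"]); print(n,s["mtx"],s["k1"],s["rvec"],s["tvec"])
    for o in ("jack","lever","lever_peg","lift","stand_top","pinion_mid","spanner","oilcan_mid","platform_top"):
        print(o,[(round(r["score"],2),r["rect"]) for r in env.regions_of(o,n)])
E
```

```text
pics
{'t': 0.0, 'joint_pos': array([ 1.44159871e+00,  3.85564713e-01,  6.61529534e-03, -4.93466681e-04,
       -1.19400157e+00, -2.58588852e-01]), 'dq': array([-1.34656687e-03,  1.66615168e-03, -6.88918630e-05, -9.86265220e-04,
        4.42140186e-04,  1.57993997e-03]), 'tau': array([ 3.21561811e-04, -3.90661597e+01,  1.87400222e+01,  4.21964318e+00,
        1.10594690e-02, -1.83961370e-04]), 'tool_pos': array([0.23623352, 0.57841171, 0.40365094]), 'tool_rot': array([ 3.08052991e+00, -6.05184450e-01, -4.99785149e-04]), 'contact_force': array([-0.54986084,  0.21801172,  0.26725625]), 'torque': array([-0.01137403, -0.02815501, -0.07239273]), 'width': 0.9998539543807956} 0.1635
side [[364.89267629   0.         248.51072871]
 [  0.         364.89267629 191.63548031]
 [  0.           0.           1.        ]] -0.046596420391779046 [ 1.64924839  1.77668479 -0.83158706] [-0.06622406 -0.27626109  1.5851277 ]
jack [(0.64, [170.3, 116.0, 291.7, 240.5])]
lever [(0.71, [170.8, 179.5, 210.9, 199.2])]
lever_peg [(0.63, [174.4, 176.0, 208.1, 196.9])]
lift [(0.79, [225.7, 115.1, 290.6, 177.9]), (0.2
[... 309 characters left out ...]
 177.6])]
top [[486.6339259    0.         258.42429537]
 [  0.         486.6339259  191.36701329]
 [  0.           0.           1.        ]] -0.20563365924531268 [ 2.15696796 -2.13968376  0.18870105] [0.08372112 0.58492426 1.39997076]
jack [(0.76, [211.0, 167.9, 335.2, 251.2])]
lever [(0.73, [295.4, 186.4, 331.2, 205.0])]
lever_peg [(0.71, [296.9, 192.0, 328.2, 207.6])]
lift [(0.65, [211.2, 172.7, 281.0, 240.8]), (0.3, [156.8, 194.1, 208.5, 254.0])]
stand_top [(0.9, [157.0, 192.0, 211.5, 253.9]), (0.77, [98.2, 132.0, 151.6, 195.7])]
pinion_mid []
spanner [(0.71, [235.3, 247.5, 282.7, 275.5])]
oilcan_mid [(0.61, [305.9, 136.5, 330.7, 160.8])]
platform_top [(0.6, [210.6, 173.3, 278.4, 238.6])]
```

```bash
python3 - <<'E'
import cv2
a=cv2.imread("pics/side0.png");b=cv2.imread("pics/top0.png")
cv2.imwrite("pics/side0c.png",cv2.resize(a[90:290,140:430],None,fx=2.7,fy=2.7,interpolation=cv2.INTER_CUBIC))
cv2.imwrite("pics/top0c.png",cv2.resize(b[100:300,80:370],None,fx=2.7,fy=2.7,interpolation=cv2.INTER_CUBIC))
E
```

```text
(no output)
```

View pics/side0c.png

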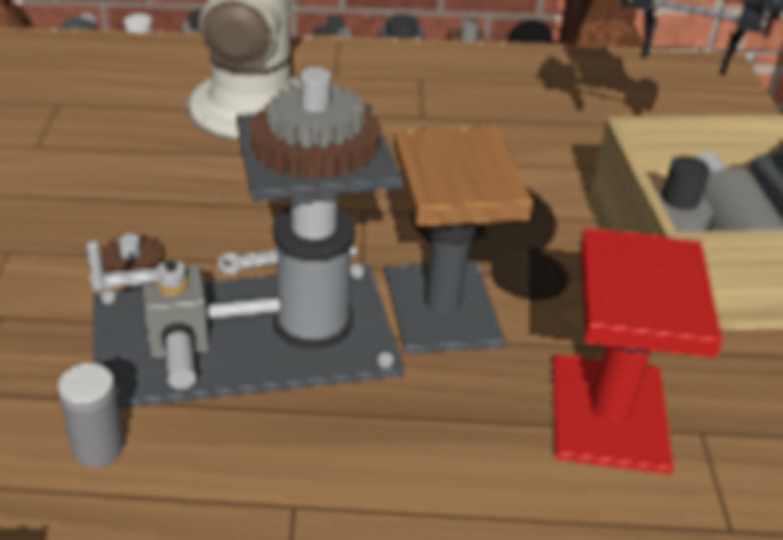

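View pics/top0c.png

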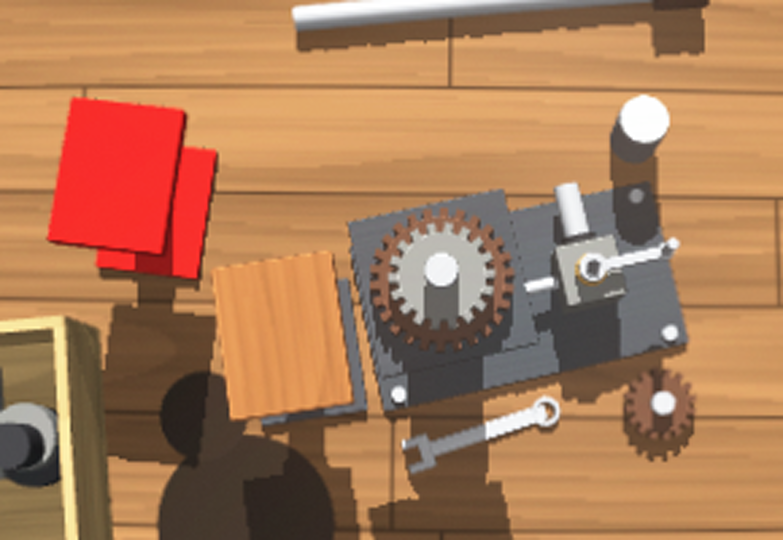

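View pics/side0.png

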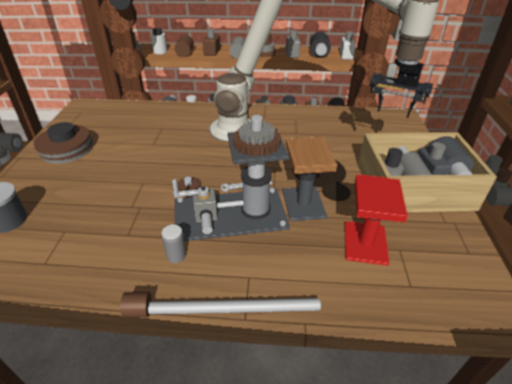

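View pics/top0.png

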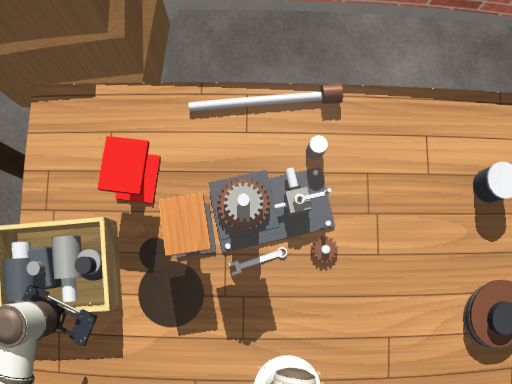

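The side view shows the wooden stand (full image about (310,155)) beside the platform (258,150), and the lever peg at about (176,185). The red stand at (380,200) is the look-alike. In the top view the peg is at (328,191), the lever axis at (299,200) and the oilcan at (318,145).

Next I'll measure from depth.

```bash
cat > h.py <<'E'
from plant import env
import cv2,numpy as np
from scipy.spatial.transform import Rotation as R
def cloud(s):
    h,w=s["depth"].shape
    uv=np.stack(np.meshgrid(np.arange(w),np.arange(h)),-1).reshape(-1,1,2).astype(np.float64)
    d=np.array([s["k1"],0,0,0,0.])
    n=cv2.undistortPoints(uv,s["mtx"],d).reshape(h,w,2)
    Z=s["depth"][...,None]
    P=np.concatenate([n*Z,Z],-1)
    Rm=cv2.Rodrigues(np.array(s["rvec"],float))[0]
    W=(P-np.array(s["tvec"]).reshape(3))@Rm
    W[s["depth"]<=0]=np.nan
    return W
def ray_at_z(s,u,v,z):
    d=np.array([s["k1"],0,0,0,0.])
    n=cv2.undistortPoints(np.array([[[u,v]]],float),s["mtx"],d).reshape(2)
    Rm=cv2.Rodrigues(np.array(s["rvec"],float))[0]
    c=-Rm.T@np.array(s["tvec"]).reshape(3); r=Rm.T@np.array([n[0],n[1],1.])
    return c+r*(z-c[2])/r[2]
def proj(s,p):
    return cv2.projectPoints(np.array([p],float),np.array(s["rvec"],float),np.array(s["tvec"],float),s["mtx"],np.array([s["k1"],0,0,0,0.]))[0].reshape(2)
E
python3 - <<'E'
from h import *
np.set_printoptions(precision=4,suppress=True)
for n in ("top","side"):
    s=env.snapshot(n); W=cloud(s); np.savez(f"pics/{n}.npz",W=W,px=s["pixels"])
    for o in ("lever","lift","stand_top","oilcan_mid","spanner"):
        for r in env.regions_of(o,n)[:2]:
            m=r["pixels"]; p=W[m]; p=p[~np.isnan(p[:,0])]
            z=p[:,2]; hi=np.percentile(z,90)
            t=p[abs(z-hi)<.008]
            print(n,o,round(r["score"],2),len(p),"z pct",np.percentile(z,[5,25,50,75,95]),"top med",np.median(t,0))
    if n=="top":
        print("stand px z"); print(W[200:250:8,165:205:8,2])
        print("lever z");print(W[184:206,294:334:2,2].round(3))
        print("plat z");print(W[170:242:4,206:286:4,2].round(3))
E
```

```text
top lever 0.59 270 z pct [0.0088 0.1084 0.1125 0.116  0.156 ] top med [ 0.555  -0.0278  0.1179]
top lift 0.89 3473 z pct [0.2571 0.2607 0.2826 0.3041 0.3103] top med [0.5153 0.13   0.3061]
top stand_top 0.88 2384 z pct [0.1866 0.1915 0.1933 0.1952 0.1977] top med [0.63   0.461  0.1936]
top stand_top 0.74 2617 z pct [0.2072 0.2098 0.2115 0.2133 0.2158] top med [0.4698 0.285  0.2116]
top oilcan_mid 0.85 362 z pct [0.0267 0.0741 0.0974 0.1006 0.1041] top med [ 0.7167 -0.0839  0.1   ]
top spanner 0.72 336 z pct [0.0001 0.0044 0.0068 0.0089 0.0119] top med [0.3793 0.0906 0.0076]
stand px z
[[0.2164 0.2137 0.2047 0.2113 0.2127]
 [0.2113 0.211  0.2109 0.2112 0.2092]
 [0.2075 0.213  0.2081 0.2114 0.2131]
 [0.205  0.2105 0.2105 0.215  0.2124]
 [0.2091 0.2084 0.2135 0.2143 0.2158]
 [0.21   0.21   0.2105 0.2124 0.2127]
 [0.2108 0.2094 0.2128 0.2115 0.2099]]
lever z
[[ 0.061  0.056  0.014  0.012  0.01   0.01   0.009  0.01   0.013  0.012
   0.015  0.015  0.011  0.013  0.01   0.015 -0.001 -0.005  0.002  0.002]
 [ 0.059  0.054  0.012  0.007  0.016  0.012  0.012  0.012  0.014  0.011
   0.012  0.015 
[... 5553 characters left out ...]
  0.009  0.011]]
side lever 0.62 244 z pct [0.0161 0.109  0.1127 0.118  0.1486] top med [ 0.5794 -0.1033  0.1385]
side lift 0.57 2266 z pct [0.1787 0.2598 0.2794 0.3015 0.3203] top med [0.5341 0.1319 0.306 ]
side stand_top 0.96 1429 z pct [0.1964 0.2103 0.2116 0.2125 0.2136] top med [0.4847 0.2841 0.2118]
side stand_top 0.89 2014 z pct [0.1777 0.1921 0.1933 0.1942 0.1952] top med [0.647  0.4596 0.1935]
side oilcan_mid 0.81 690 z pct [0.009  0.0385 0.0729 0.0984 0.1009] top med [ 0.724  -0.0847  0.0995]
side spanner 0.68 8008 z pct [0.0077 0.0122 0.0557 0.2535 0.3058] top med [0.5577 0.1317 0.2839]
side spanner 0.59 104 z pct [0.0003 0.004  0.0062 0.0076 0.0094] top med [0.4039 0.0332 0.0063]
```

```bash
python3 - <<'E'
from h import *
np.set_printoptions(precision=4,suppress=True)
W=np.load("pics/top.npz")["W"]
def sel(lo,hi,box):
    u0,v0,u1,v1=box; p=W[v0:v1,u0:u1].reshape(-1,3); return p[(p[:,2]>lo)&(p[:,2]<hi)]
plat=sel(.25,.35,(200,165,292,245))
print("plat top z",np.median(sel(.25,.27,(200,165,292,245))[:,2]))
for nm,p in (("plat",sel(.25,.27,(200,165,292,245))),("stand",sel(.2,.225,(150,185,215,260))),("base",sel(.006,.02,(215,170,340,255)))):
    r=cv2.minAreaRect((p[:,:2]*1000).astype(np.float32)); print(nm,r,np.median(p[:,2]),p[:,2].mean())
peg=sel(.15,.17,(320,180,336,200)); print("peg top",len(peg),peg.mean(0),peg.min(0),peg.max(0))
hub=sel(.105,.128,(294,194,308,208)); print("hub",len(hub),hub.mean(0))
arm=sel(.105,.12,(290,184,334,206)); c=arm[:,:2].mean(0); u,s,v=np.linalg.svd(arm[:,:2]-c); print("armdir",v[0],c)
sp=sel(.325,.36,(200,165,292,245)); print("spindle",sp.mean(0),len(sp))
Ws=np.load("pics/side.npz")["W"]; p=Ws[172:192,168:184].reshape(-1,3); p=p[(p[:,2]>.12)]; print("side peg",len(p),p.mean(0),p.min(0),p.max(0)); print(p)
E
```

```text
plat top z 0.2600746866051322
plat ((517.4269409179688, 129.81631469726562), (150.93052673339844, 150.43991088867188), 13.100613594055176) 0.2600746866051322 0.26009391319119507
stand ((470.4239501953125, 285.85528564453125), (151.2129364013672, 120.30789947509766), 9.19161319732666) 0.21152960343136043 0.21151602559068808
base ((529.25146484375, 29.443023681640625), (258.9565734863281, 378.5259094238281), 0.2415620982646942) 0.011910309035382174 0.012074455050432593
peg top 18 [ 0.5713 -0.1043  0.1578] [ 0.5661 -0.1098  0.1506] [ 0.5781 -0.0987  0.1617]
hub 104 [ 0.5534 -0.0284  0.1146]
armdir [-0.2353  0.9719] [ 0.5592 -0.0526]
spindle [0.5167 0.1297 0.3391] 133
side peg 52 [ 0.578  -0.1043  0.143 ] [ 0.5706 -0.1114  0.1212] [ 0.582  -0.0995  0.1607]
[[ 0.5706 -0.1084  0.1591]
 [ 0.5706 -0.1054  0.1593]
 [ 0.5752 -0.1103  0.1589]
 [ 0.5738 -0.1078  0.158 ]
 [ 0.5769 -0.1038  0.1606]
 [ 0.5767 -0.1009  0.1606]
 [ 0.5777 -0.1099  0.1572]
 [ 0.5818 -0.1055  0.1607]
 [ 0.5801 -0.1032  0.1595]
 [ 0.5775 -0.1011  0.1576]
 [ 0.5733 -0.0996  0.1543]
 [ 0.5791 -0.1099  0.1547]
 [ 0.58   -0.
[... 367 characters left out ...]
 0.5811 -0.1019  0.1456]
 [ 0.5761 -0.1006  0.1416]
 [ 0.5818 -0.1081  0.1421]
 [ 0.5812 -0.1053  0.1418]
 [ 0.5781 -0.1035  0.1393]
 [ 0.5792 -0.1001  0.1404]
 [ 0.5776 -0.1101  0.1348]
 [ 0.5804 -0.1061  0.1373]
 [ 0.5806 -0.1031  0.1376]
 [ 0.5775 -0.1012  0.1352]
 [ 0.5731 -0.0997  0.1317]
 [ 0.5756 -0.1114  0.1293]
 [ 0.582  -0.1061  0.1348]
 [ 0.5818 -0.1032  0.1348]
 [ 0.5795 -0.101   0.1331]
 [ 0.575  -0.0995  0.1294]
 [ 0.5797 -0.1075  0.129 ]
 [ 0.5781 -0.105   0.1278]
 [ 0.579  -0.1017  0.1288]
 [ 0.5751 -0.1     0.1257]
 [ 0.5791 -0.1082  0.1247]
 [ 0.5781 -0.1055  0.1241]
 [ 0.5801 -0.1018  0.1259]
 [ 0.5748 -0.1006  0.1216]
 [ 0.5803 -0.1083  0.1219]
 [ 0.5793 -0.1056  0.1212]]
```

>>> carry_out(rows=[0, 0, -0.03, 0, 0, 0.076, -1, 0, 0, -0.03, 0, 0, 0.076, -1, 0, 0, -0.03, 0, 0, 0.076, -1, 0, 0, -0.03, 0, 0, 0.076, -1, 0, 0, -0.03, 0, 0, 0.076, -1, 0, 0, -0.03, 0, 0, 0.076, -1, 0, 0, -0.03, 0, 0, 0.076, -1, 0, 0, 0, 0, 0, 0.076, -1, 0, 0, 0, 0, 0, 0, -1])

```text
t: 2.5
tool_pos: [0.2363, 0.5783, 0.6157]
tool_rot: [-2.459, 1.953, 0.002]
contact_force: [1.0, 0.7, -1.7]
width: 1.0
```

```bash
cat >> h.py <<'E'
PEG=np.array([.572,-.104]); AX=np.array([.5539,-.0261]); YAW=np.deg2rad(13.1)
EX=np.array([np.cos(YAW),np.sin(YAW)]); EY=np.array([-EX[1],EX[0]])
def rel(target):
    st=env.read_state(); Rm=R.from_rotvec(st["tool_rot"]).as_matrix()
    print("t",st["t"],"pos",st["tool_pos"],"y az",np.degrees(np.arctan2(Rm[1,1],Rm[0,1])),"F",st["contact_force"],"w",st["width"],"j",st["joint_pos"])
    print("tool delta",Rm.T@(np.array(target)-st["tool_pos"]), "jackxy of tcp", (st["tool_pos"][:2]-AX)@np.array([EX,EY]).T, "F jack",st["contact_force"][:2]@np.array([EX,EY]).T)
E
python3 -c "
from h import *
np.set_printoptions(precision=4,suppress=True)
rel([.572,-.104,.305])"
```

```text
t 2.5 pos [0.2363 0.5783 0.6157] y az -166.9267073363604 F [ 0.9613  0.6609 -1.739 ] w 0.999884368655258 j [ 1.4416  0.3324  0.4403 -0.0003 -1.6766 -1.2135]
tool delta [ 0.7412 -0.1726  0.3093] jackxy of tcp [-0.1724  0.6607] F jack [1.0861 0.4259]
```

>>> carry_out(rows=[0.041, -0.0096, 0, 0, 0, 0, -1, 0.041, -0.0096, 0, 0, 0, 0, -1, 0.041, -0.0096, 0, 0, 0, 0, -1, 0.041, -0.0096, 0, 0, 0, 0, -1, 0.041, -0.0096, 0, 0, 0, 0, -1, 0.041, -0.0096, 0, 0, 0, 0, -1, 0.041, -0.0096, 0, 0, 0, 0, -1, 0.041, -0.0096, 0, 0, 0, 0, -1, 0.041, -0.0096, 0, 0, 0, 0, -1])

```text
t: 3.4
tool_pos: [0.4041, 0.2369, 0.614]
tool_rot: [2.462, -1.949, -0.0]
contact_force: [0.3, 0.8, -0.4]
width: 1.004
```

>>> carry_out(rows=[0.041, -0.0096, 0, 0, 0, 0, -1, 0.041, -0.0096, 0, 0, 0, 0, -1, 0.041, -0.0096, 0, 0, 0, 0, -1, 0.041, -0.0096, 0, 0, 0, 0, -1, 0.041, -0.0096, 0, 0, 0, 0, -1, 0.041, -0.0096, 0, 0, 0, 0, -1, 0.041, -0.0096, 0, 0, 0, 0, -1, 0.041, -0.0096, 0, 0, 0, 0, -1, 0.041, -0.0096, 0, 0, 0, 0, -1, 0, 0, 0, 0, 0, 0, -1])

```text
t: 4.4
tool_pos: [0.5734, -0.1048, 0.6115]
tool_rot: [2.454, -1.955, -0.006]
contact_force: [0.3, -0.3, 0.5]
width: 0.998
```

```bash
python3 -c "
from h import *
np.set_printoptions(precision=4,suppress=True)
rel([.572,-.104,.305])
s=env.snapshot('side'); cv2.imwrite('pics/side1.png',s['pixels'])"
```

```text
t 4.4 pos [ 0.5734 -0.1048  0.6115] y az -167.09223152340002 F [ 0.2746 -0.2946  0.5459] w 0.9977460080359143 j [ 0.097   0.2511  0.3176  0.0001 -1.6426  0.1283]
tool delta [-0.0009 -0.0004  0.3066] jackxy of tcp [ 0.0012 -0.0811] F jack [ 0.2007 -0.3491]
```

View pics/side1.png

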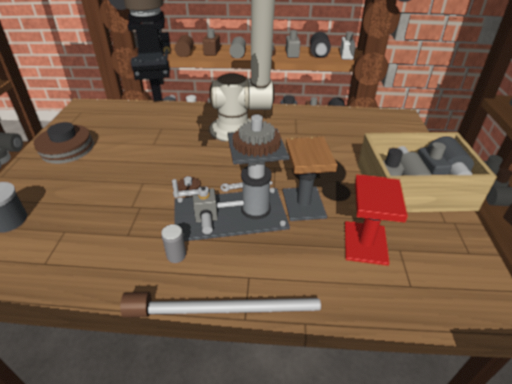

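```bash
python3 -c "
from h import *
s=env.snapshot('top'); cv2.imwrite('pics/top1.png',s['pixels'])
W=cloud(s); np.savez('pics/top1.npz',W=W)
z=np.nan_to_num(W[...,2]); cv2.imwrite('pics/top1z.png',cv2.applyColorMap(np.clip(z*200,0,255).astype(np.uint8),cv2.COLORMAP_JET))
m=z>.37
for x in np.arange(0,.8,.05):
  p=W[m&(abs(W[...,0]-x)<.02)]
  if len(p):
    for lo in (.37,.5,.6,.7,.8,.9,1.0):
      q=p[(p[:,2]>lo)&(p[:,2]<lo+.13)]
      if len(q)>5: print(round(x,2),lo,'y',q[:,1].min().round(3),q[:,1].max().round(3),len(q))
"
```

```text
0.2 0.6 y -0.044 0.101 166
0.2 0.7 y -0.044 0.101 1375
0.25 0.6 y -0.022 0.074 61
0.25 0.7 y -0.022 0.074 1637
0.3 0.6 y -0.017 0.078 35
0.3 0.7 y -0.017 0.078 1692
0.35 0.6 y -0.011 0.08 25
0.35 0.7 y -0.011 0.08 1564
0.4 0.6 y 0.081 0.081 6
0.4 0.7 y -0.003 0.082 1487
0.45 0.7 y 0.005 0.085 1369
0.5 0.5 y -0.158 -0.076 777
0.5 0.6 y 0.004 0.111 7
0.5 0.7 y -0.005 0.114 1585
0.55 0.5 y -0.148 -0.068 333
0.55 0.6 y -0.137 0.122 367
0.55 0.7 y -0.143 0.124 5008
0.55 0.8 y -0.121 -0.091 17
0.6 0.7 y -0.142 0.117 1548
0.6 0.8 y -0.113 -0.085 7
```

View pics/top1.png

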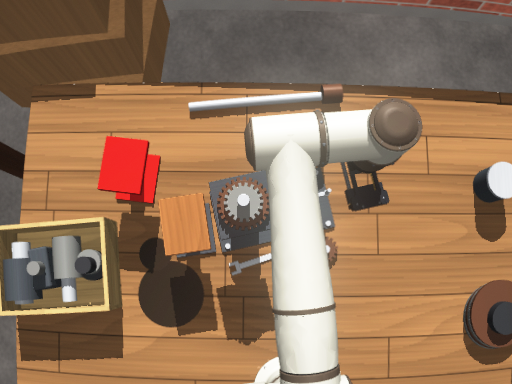

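>>> carry_out(rows=[0.018, 0, 0, 0, 0, 0, -1, 0.018, 0, 0, 0, 0, 0, -1, 0.018, 0, 0, 0, 0, 0, -1, 0.018, 0, 0, 0, 0, 0, -1, 0, 0, 0, 0, -0.06, 0, -1, 0, 0, 0, 0, -0.06, 0, -1, 0, 0, 0, 0, -0.06, 0, -1, 0, 0, 0, 0, -0.06, 0, -1, 0, 0, 0, 0, -0.06, 0, -1, 0, 0, 0, 0, 0, 0, -1])

```text
t: 5.5
tool_pos: [0.5877, -0.1717, 0.6149]
tool_rot: [-2.193, 1.741, 0.526]
contact_force: [0.3, -0.2, -0.1]
width: 1.007
```

```bash
python3 -c "
from h import *
np.set_printoptions(precision=4,suppress=True)
rel([*(PEG-.0742*EY),.142+.1457])
st=env.read_state(); print(R.from_rotvec(st['tool_rot']).as_matrix())
s=env.snapshot('top'); W=cloud(s); cv2.imwrite('pics/top2.png',s['pixels'])
s2=env.snapshot('side'); W2=cloud(s2); cv2.imwrite('pics/side2.png',s2['pixels'])
for nm,w in(('top',W),('side',W2)):
  P=w.reshape(-1,3); P=P[(P[:,2]>.38)&(P[:,0]>.1)&(P[:,0]<.9)&(abs(P[:,1])<.4)]
  for y in np.arange(-.4,.3,.04):
    q=P[abs(P[:,1]-y)<.02]
    if len(q)>20: print(nm,round(y,2),len(q),'z',np.percentile(q[:,2],[1,99]),'x',np.percentile(q[:,0],[1,99]))
cv2.imwrite('pics/c2.png',np.hstack([s['pixels'][60:360,180:480],s2['pixels'][:300,60:360]]))
"
```

```text
t 5.5 pos [ 0.5877 -0.1717  0.6149] y az -166.91490601148345 F [ 0.3448 -0.2207 -0.1453] w 1.006598403680817 j [-0.1382  0.3606  0.6183 -0.478  -1.9644  0.211 ]
tool delta [0.1529 0.0004 0.2893] jackxy of tcp [-0.     -0.1495] F jack [ 0.2859 -0.2931]
[[ 0.2022 -0.974  -0.1018]
 [-0.8674 -0.2264  0.4431]
 [-0.4546 -0.0013 -0.8907]]
top -0.28 227 z [0.7525 0.7793] x [0.5661 0.6392]
top -0.24 1172 z [0.6936 0.7916] x [0.5547 0.6412]
top -0.2 1618 z [0.5377 0.7917] x [0.4974 0.6312]
top -0.16 1461 z [0.5428 0.8167] x [0.5041 0.6278]
top -0.12 1353 z [0.7756 0.8342] x [0.4694 0.6346]
top -0.08 6324 z [0.4816 0.8517] x [0.1872 0.6311]
top -0.04 8828 z [0.7363 0.8562] x [0.1886 0.6305]
top -0.0 3600 z [0.7079 0.8158] x [0.1864 0.6108]
top 0.04 1337 z [0.6925 0.7421] x [0.1853 0.2579]
top 0.08 1460 z [0.6946 0.7423] x [0.1855 0.263 ]
top 0.12 1366 z [0.6933 0.7422] x [0.1844 0.2657]
top 0.16 22 z [0.6959 0.714 ] x [0.1908 0.2153]
side -0.2 317 z [0.584  0.6478] x [0.6025 0.6422]
side -0.16 1045 z [0.5188 0.6455] x [0.5089 0.6791]
side -0.12 1615 z [0.4584 0.6225] x [0.4931 0.6761]
side -0.08 558 z [0.4517 0.5675] x [0.5219 0.6692]
side 0.04 29 z [0.4407 0.5503] x [0.1294 0.1798]
side 0.08 604 z [0.3836 0.5562] x [0.1219 0.204 ]
side 0.12 587 z [0.3815 0.5546] x [0.1126 0.2017]
```

View pics/c2.png

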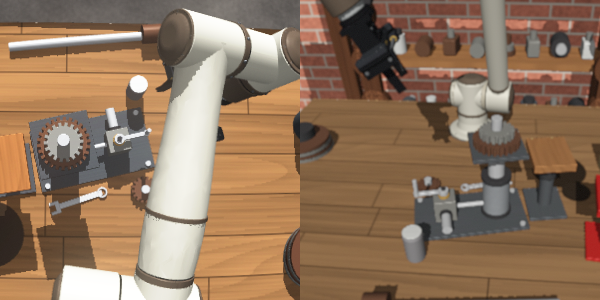

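>>> carry_out(rows=[0.0175, 0, 0.033, 0, 0, 0, -1, 0.0175, 0, 0.033, 0, 0, 0, -1, 0.0175, 0, 0.033, 0, 0, 0, -1, 0.0175, 0, 0.033, 0, 0, 0, -1, 0.0175, 0, 0.033, 0, 0, 0, -1, 0.0175, 0, 0.033, 0, 0, 0, -1, 0.0175, 0, 0.033, 0, 0, 0, -1, 0, 0, 0, 0, 0, 0, -1])

```text
t: 6.4
tool_pos: [0.5873, -0.1745, 0.3475]
tool_rot: [-2.195, 1.746, 0.542]
contact_force: [-0.9, 0.6, -0.9]
width: 0.999
```

```bash
python3 -c "
from h import *
np.set_printoptions(precision=4,suppress=True)
rel([*(PEG-.0742*EY),.142+.1457])
s=env.snapshot('top'); s2=env.snapshot('side')
cv2.imwrite('pics/c3.png',cv2.resize(np.hstack([s['pixels'][120:320,220:420],s2['pixels'][80:280,130:330]]),None,fx=2,fy=2))
"
```

```text
t 6.4 pos [ 0.5873 -0.1745  0.3475] y az -166.84086848037037 F [-0.893   0.5915 -0.9458] w 0.9994471751979389 j [-0.1384  0.4659  0.1199 -0.4417 -1.4326  0.4734]
tool delta [ 0.0292 -0.0017  0.0523] jackxy of tcp [-0.0011 -0.1521] F jack [-0.7357  0.7785]
```

View pics/c3.png

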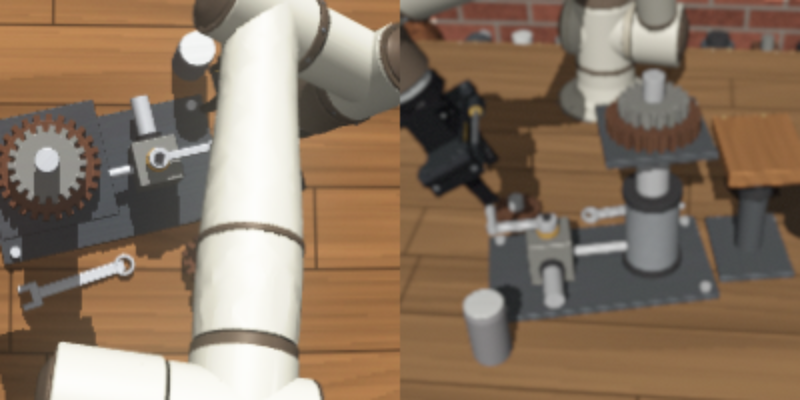

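>>> carry_out(rows=[0.01, -0.001, 0.018, 0, 0, 0, -1, 0.01, 0, 0.018, 0, 0, 0, -1, 0.009, 0, 0.016, 0, 0, 0, -1, 0, 0, 0, 0, 0, 0, -1, 0, 0, 0, 0, 0, 0, 0], squeeze=15)

```text
t: 7.0
tool_pos: [0.5909, -0.1776, 0.2964]
tool_rot: [-2.195, 1.741, 0.521]
contact_force: [-0.5, 0.2, -0.2]
width: 0.961
```

```bash
python3 -c "
from h import *
np.set_printoptions(precision=4,suppress=True)
rel([*(PEG-.0742*EY),.142+.1457])
s2=env.snapshot('side')
cv2.imwrite('pics/c4.png',cv2.resize(s2['pixels'][130:250,130:290],None,fx=5,fy=5,interpolation=cv2.INTER_CUBIC))
"
```

```text
t 7.0 pos [ 0.5909 -0.1776  0.2964] y az -166.88337091272518 F [-0.4587  0.2148 -0.2202] w 0.9610455823334928 j [-0.1432  0.5175  0.0723 -0.4495 -1.33    0.5272]
tool delta [0.0023 0.0017 0.0085] jackxy of tcp [ 0.0017 -0.156 ] F jack [-0.3981  0.3132]
```

View pics/c4.png

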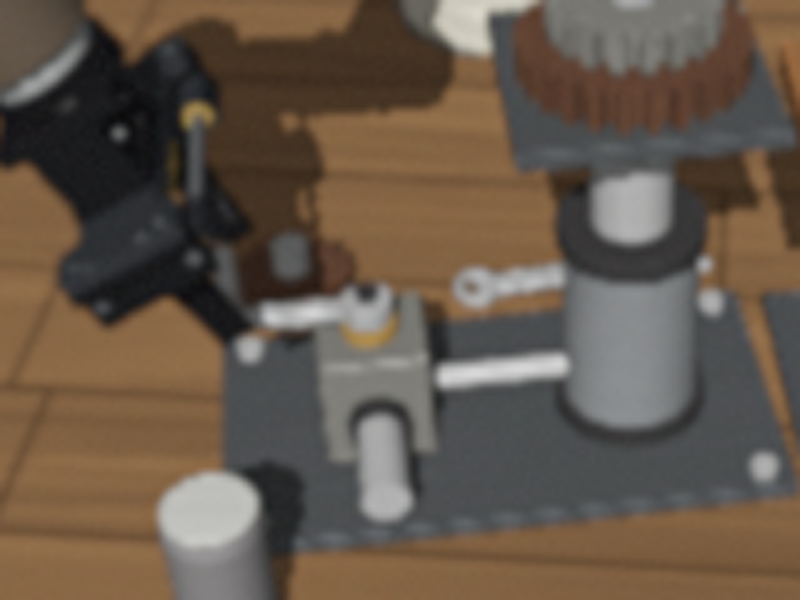

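>>> carry_out(rows=[0.002, 0.001, 0.006, 0, 0, 0, 0, 0, 0, 0, 0, 0, 0, 0, 0, 0, 0, 0, 0, 0, 0, 0, 0, 0, 0, 0, 0, 0, 0, 0, 0, 0, 0, 0, 0.5], squeeze=15)

```text
t: 7.55
tool_pos: [0.589, -0.1769, 0.2877]
tool_rot: [-2.193, 1.742, 0.526]
contact_force: [1.0, -0.1, -0.3]
width: 0.498
```

>>> carry_out(rows=[0, 0, 0, 0, 0, 0, 0.6, 0, 0, 0, 0, 0, 0, 0.6, 0, 0, 0, 0, 0, 0, 1, 0, 0, 0, 0, 0, 0, 1, 0, 0, 0, 0, 0, 0, 1, 0, 0, 0, 0, 0, 0, 1, 0, 0, 0, 0, 0, 0, 1])

```text
t: 8.25
tool_pos: [0.5896, -0.1766, 0.2878]
tool_rot: [-2.192, 1.742, 0.523]
contact_force: [5.3, 1.8, -0.4]
width: 0.134
```

```bash
python3 -c "
from h import *
np.set_printoptions(precision=4,suppress=True)
rel([*(PEG-.0742*EY),.142+.1457])
s2=env.snapshot('side')
cv2.imwrite('pics/c5.png',cv2.resize(s2['pixels'][130:250,130:290],None,fx=5,fy=5,interpolation=cv2.INTER_CUBIC))
"
```

```text
t 8.25 pos [ 0.5896 -0.1766  0.2878] y az -166.96772923331713 F [ 5.3231  1.7961 -0.3709] w 0.13361680639382276 j [-0.1426  0.5243  0.0609 -0.453  -1.3146  0.5334]
tool delta [-0.0004  0.0007  0.0003] jackxy of tcp [ 0.0006 -0.1547] F jack [5.5917 0.5429]
```

View pics/c5.png

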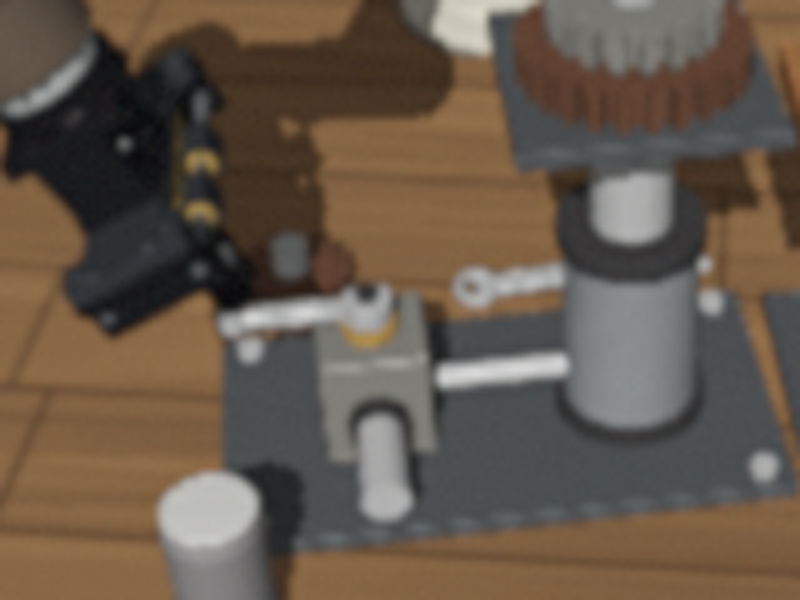

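```bash
cat >> h.py <<'E'
def heights(name='top'):
    s=env.snapshot(name); W=cloud(s).reshape(-1,3)
    d=(W[:,:2]-np.array([.517,.130]))@np.array([EX,EY]).T
    rr=np.hypot(d[:,0],d[:,1])
    # gear top ring
    g=W[(rr>.02)&(rr<.045)&(W[:,2]>.22)&(W[:,2]<.32),2]
    p=W[(abs(d[:,0])<.072)&(abs(d[:,1])<.072)&(rr>.072)&(W[:,2]>.18)&(W[:,2]<.27),2]
    e=(W[:,:2]-np.array([.4704,.2859])); m=(abs(e[:,0])<.05)&(abs(e[:,1])<.05)&(W[:,2]>.19)&(W[:,2]<.235)
    st=W[m,2]
    f=lambda a:(round(float(np.median(a))*1000,2),len(a)) if len(a) else None
    print(name,"t",env.read_state()["t"],"gear",f(g),"plat",f(p),"stand",f(st))
def lev():
    st=env.read_state(); Rm=R.from_rotvec(st["tool_rot"]).as_matrix()
    g=st["tool_pos"]+Rm[:,2]*env.tcp_to_grasp
    q=(g[:2]-AX)@np.array([EX,EY]).T
    F=st["contact_force"][:2]@np.array([EX,EY]).T
    print("t %.2f peg jack xy %.4f %.4f r %.4f phi %.3f gz %.4f yaz %.1f F %.1f %.1f z%.1f w %.3f tilt %.1f"%(st["t"],q[0],q[1],np.hypot(*q),np.arctan2(q[0],-q[1]),g[2],np.degrees(np.arctan2(-Rm[1,1],-Rm[0,1]))-13.1,F[0],F[1],st["contact_force"][2],st["width"],np.degrees(np.arccos(-Rm[2,2]))))
E
python3 -c "
from h import *
lev();heights();heights('side')"
```

```text
t 8.30 peg jack xy 0.0010 -0.0806 r 0.0806 phi 0.012 gz 0.1420 yaz -0.1 F 5.0 0.9 z-0.4 w 0.129 tilt 27.0
top t 8.35 gear (305.63, 842) plat (259.91, 708) stand (211.58, 1464)
side t 8.4 gear (305.96, 365) plat (260.12, 212) stand (211.92, 637)
```

>>> carry_out(rows=[-0.0002, -0.0077, 0.0001, -0.0145, 0, -0.0284, 1, -0.0002, -0.0077, 0.0001, -0.0145, 0, -0.0284, 1, -0.0002, -0.0077, 0.0001, -0.0145, 0, -0.0284, 1, -0.0002, -0.0077, 0.0001, -0.0145, 0, -0.0284, 1, 0, 0, 0, 0, 0, 0, 1, 0, 0, 0, 0, 0, 0, 1], squeeze=22)

```text
t: 9.0
tool_pos: [0.6175, -0.1676, 0.2877]
tool_rot: [-2.382, 1.533, 0.573]
contact_force: [0.7, -2.3, 2.0]
width: 0.129
```

```bash
python3 -c "
from h import *
lev();heights();heights('side')"
```

```text
t 9.00 peg jack xy 0.0149 -0.0796 r 0.0809 phi 0.185 gz 0.1419 yaz 11.4 F 0.2 -2.4 z2.0 w 0.129 tilt 27.0
top t 9.05 gear (305.61, 846) plat (260.01, 697) stand (211.43, 1462)
side t 9.1 gear (305.93, 368) plat (260.09, 210) stand (211.93, 635)
```

>>> carry_out(rows=[-0.0002, -0.0077, 0.0001, -0.0145, 0, -0.0284, 1, 0, 0, 0, 0, 0, 0, 1, 0, 0, 0, 0, 0, 0, 1])

```text
t: 9.4
tool_pos: [0.6247, -0.1641, 0.2879]
tool_rot: [-2.426, 1.477, 0.582]
contact_force: [0.6, -5.5, 0.6]
width: 0.131
```

```bash
python3 -c "
from h import *
lev();heights();heights('side')"
```

```text
t 9.40 peg jack xy 0.0194 -0.0787 r 0.0810 phi 0.242 gz 0.1421 yaz 14.2 F -0.6 -5.5 z0.6 w 0.131 tilt 26.9
top t 9.45 gear (305.65, 849) plat (260.0, 701) stand (211.61, 1464)
side t 9.5 gear (305.8, 364) plat (259.94, 214) stand (211.95, 628)
```

>>> carry_out(rows=[-0.0008, -0.0077, 0.0004, -0.0145, 0, -0.0284, 1, 0, 0, 0, 0, 0, 0, 1, 0, 0, 0, 0, 0, 0, 1])

```text
t: 9.8
tool_pos: [0.6315, -0.16, 0.2882]
tool_rot: [-2.47, 1.42, 0.589]
contact_force: [1.1, -6.6, 0.6]
width: 0.124
```

```bash
python3 -c "
from h import *
lev();heights();heights('side')"
```

```text
t 9.80 peg jack xy 0.0236 -0.0775 r 0.0810 phi 0.296 gz 0.1423 yaz 17.1 F -0.5 -6.7 z0.6 w 0.124 tilt 26.8
top t 9.85 gear (305.47, 845) plat (259.79, 709) stand (211.68, 1457)
side t 9.9 gear (305.62, 363) plat (260.1, 210) stand (211.96, 634)
```

>>> carry_out(rows=[-0.0008, 0, 0.0004, 0, 0, 0, 1, 0, 0, 0, 0, 0, 0, 1, 0, 0, 0, 0, 0, 0, 1])

```text
t: 10.2
tool_pos: [0.6312, -0.1598, 0.2885]
tool_rot: [-2.47, 1.421, 0.586]
contact_force: [2.2, -7.6, 2.6]
width: 0.131
```

```bash
python3 -c "
from h import *
lev();heights();heights('side')"
```

```text
t 10.20 peg jack xy 0.0235 -0.0773 r 0.0808 phi 0.295 gz 0.1425 yaz 17.1 F 0.5 -7.9 z2.6 w 0.131 tilt 26.7
top t 10.25 gear (305.32, 845) plat (259.83, 700) stand (211.59, 1458)
side t 10.3 gear (305.6, 367) plat (259.93, 213) stand (211.97, 638)
```

>>> carry_out(rows=[0.0016, -0.0077, -0.0008, -0.0145, 0, -0.0284, 1, 0, 0, 0, 0, 0, 0, 1, 0, 0, 0, 0, 0, 0, 1])

```text
t: 10.6
tool_pos: [0.6383, -0.1565, 0.2878]
tool_rot: [-2.511, 1.362, 0.602]
contact_force: [0.7, -4.8, 0.3]
width: 0.135
```

```bash
python3 -c "
from h import *
lev();heights();heights('side')"
```

```text
t 10.60 peg jack xy 0.0273 -0.0765 r 0.0812 phi 0.343 gz 0.1421 yaz 20.0 F -0.4 -4.9 z0.3 w 0.135 tilt 26.9
top t 10.65 gear (305.29, 845) plat (259.89, 705) stand (211.67, 1460)
side t 10.7 gear (305.58, 365) plat (260.03, 214) stand (211.94, 635)
```

>>> carry_out(rows=[0.0006, -0.0077, -0.0003, -0.0145, 0, -0.0284, 1, 0, 0, 0, 0, 0, 0, 1, 0, 0, 0, 0, 0, 0, 1])

```text
t: 11.0
tool_pos: [0.645, -0.1524, 0.2876]
tool_rot: [-2.551, 1.302, 0.613]
contact_force: [0.4, -2.9, 0.1]
width: 0.131
```

```bash
python3 -c "
from h import *
lev();heights();heights('side')"
```

```text
t 11.00 peg jack xy 0.0312 -0.0752 r 0.0815 phi 0.393 gz 0.1420 yaz 22.8 F -0.3 -3.0 z0.1 w 0.131 tilt 27.0
top t 11.05 gear (305.3, 849) plat (259.67, 689) stand (211.69, 1459)
side t 11.1 gear (305.59, 363) plat (259.84, 208) stand (211.98, 638)
```

>>> carry_out(rows=[0.0001, -0.0077, 0, -0.0145, 0, -0.0284, 1, 0, 0, 0, 0, 0, 0, 1, 0, 0, 0, 0, 0, 0, 1])

```text
t: 11.4
tool_pos: [0.6514, -0.1478, 0.2875]
tool_rot: [-2.591, 1.241, 0.623]
contact_force: [0.5, -4.0, 0.9]
width: 0.127
```

```bash
python3 -c "
from h import *
lev();heights();heights('side')"
```

```text
t 11.40 peg jack xy 0.0351 -0.0737 r 0.0816 phi 0.444 gz 0.1419 yaz 25.7 F -0.4 -4.0 z0.9 w 0.127 tilt 27.0
top t 11.45 gear (304.15, 848) plat (258.66, 695) stand (211.79, 1456)
side t 11.5 gear (304.25, 367) plat (258.53, 215) stand (211.92, 636)
```

>>> carry_out(rows=[0, 0, 0, 0, 0, 0, 1, 0, 0, 0, 0, 0, 0, 1, 0, 0, 0, 0, 0, 0, 1, 0, 0, 0, 0, 0, 0, 1, 0, 0, 0, 0, 0, 0, 1])

```text
t: 12.0
tool_pos: [0.6515, -0.1478, 0.2875]
tool_rot: [-2.592, 1.24, 0.623]
contact_force: [-0.7, -3.4, 1.7]
width: 0.128
```

```bash
python3 -c "
from h import *
lev();heights();heights('side')"
```

```text
t 12.00 peg jack xy 0.0351 -0.0738 r 0.0817 phi 0.444 gz 0.1418 yaz 25.8 F -1.5 -3.2 z1.7 w 0.128 tilt 27.0
top t 12.05 gear (302.19, 842) plat (256.5, 696) stand (211.65, 1464)
side t 12.1 gear (302.02, 363) plat (256.35, 208) stand (211.96, 636)
```

>>> carry_out(rows=[0.0002, -0.0062, 0, -0.0116, 0, -0.0227, 1, 0, 0, 0, 0, 0, 0, 1, 0, 0, 0, 0, 0, 0, 1, 0, 0, 0, 0, 0, 0, 1, 0, 0, 0, 0, 0, 0, 1, 0, 0, 0, 0, 0, 0, 1, 0, 0, 0, 0, 0, 0, 1, 0, 0, 0, 0, 0, 0, 1])

```text
t: 12.9
tool_pos: [0.6564, -0.144, 0.2873]
tool_rot: [-2.623, 1.19, 0.631]
contact_force: [-2.4, 0.0, 1.2]
width: 0.127
```

```bash
python3 -c "
from h import *
lev();heights();heights('side')"
```

```text
t 12.90 peg jack xy 0.0381 -0.0725 r 0.0819 phi 0.484 gz 0.1416 yaz 28.1 F -2.4 0.6 z1.2 w 0.127 tilt 27.0
top t 12.95 gear (294.55, 833) plat (248.9, 692) stand (211.5, 1465)
side t 13.0 gear (294.24, 370) plat (248.63, 209) stand (211.97, 631)
```

>>> carry_out(rows=[0, 0, 0, 0, 0, 0, 1, 0, 0, 0, 0, 0, 0, 1, 0, 0, 0, 0, 0, 0, 1, 0, 0, 0, 0, 0, 0, 1, 0, 0, 0, 0, 0, 0, 1, 0, 0, 0, 0, 0, 0, 1, 0, 0, 0, 0, 0, 0, 1, 0, 0, 0, 0, 0, 0, 1, 0, 0, 0, 0, 0, 0, 1, 0, 0, 0, 0, 0, 0, 1])

```text
t: 14.0
tool_pos: [0.6564, -0.144, 0.2873]
tool_rot: [-2.623, 1.19, 0.631]
contact_force: [-2.0, 0.3, 0.4]
width: 0.125
```

```bash
python3 -c "
from h import *
lev();heights()"
```

```text
t 14.00 peg jack xy 0.0381 -0.0725 r 0.0819 phi 0.483 gz 0.1417 yaz 28.1 F -1.9 0.7 z0.4 w 0.125 tilt 27.0
top t 14.05 gear (284.51, 812) plat (238.89, 671) stand (211.55, 1464)
```

>>> carry_out(rows=[0, 0, 0, 0, 0, 0, 1, 0, 0, 0, 0, 0, 0, 1, 0, 0, 0, 0, 0, 0, 1, 0, 0, 0, 0, 0, 0, 1, 0, 0, 0, 0, 0, 0, 1, 0, 0, 0, 0, 0, 0, 1, 0, 0, 0, 0, 0, 0, 1, 0, 0, 0, 0, 0, 0, 1])

```text
t: 14.85
tool_pos: [0.6564, -0.144, 0.2873]
tool_rot: [-2.623, 1.19, 0.631]
contact_force: [-3.5, 0.5, -0.6]
width: 0.129
```

```bash
python3 -c "
from h import *
lev();heights();heights('side')"
```

```text
t 14.85 peg jack xy 0.0381 -0.0725 r 0.0819 phi 0.483 gz 0.1416 yaz 28.1 F -3.3 1.2 z-0.6 w 0.129 tilt 27.0
top t 14.9 gear (276.68, 813) plat (231.21, 666) stand (211.51, 1457)
side t 14.95 gear (276.6, 364) plat (230.85, 218) stand (211.9, 630)
```

>>> carry_out(rows=[0, 0, 0, 0, 0, 0, 1, 0, 0, 0, 0, 0, 0, 1, 0, 0, 0, 0, 0, 0, 1, 0, 0, 0, 0, 0, 0, 1, 0, 0, 0, 0, 0, 0, 1, 0, 0, 0, 0, 0, 0, 1, 0, 0, 0, 0, 0, 0, 1, 0, 0, 0, 0, 0, 0, 1, 0, 0, 0, 0, 0, 0, 1, 0, 0, 0, 0, 0, 0, 1])

```text
t: 15.95
tool_pos: [0.6564, -0.144, 0.2873]
tool_rot: [-2.623, 1.19, 0.631]
contact_force: [-4.2, 2.6, -0.3]
width: 0.128
```

>>> carry_out(rows=[0, 0, 0, 0, 0, 0, 1, 0, 0, 0, 0, 0, 0, 1, -0.0002, 0.0062, 0, 0.0116, 0, 0.0227, 1, 0, 0, 0, 0, 0, 0, 1])

```text
t: 16.35
tool_pos: [0.6518, -0.1477, 0.2876]
tool_rot: [-2.588, 1.242, 0.619]
contact_force: [-1.8, 5.9, -1.9]
width: 0.13
```

```bash
python3 -c "
from h import *
lev();heights();heights('side')"
```

```text
t 16.35 peg jack xy 0.0361 -0.0735 r 0.0819 phi 0.457 gz 0.1419 yaz 25.6 F -0.4 6.2 z-1.9 w 0.130 tilt 27.0
top t 16.4 gear (263.29, 794) plat (217.74, 646) stand (211.7, 1459)
side t 16.45 gear (262.96, 349) plat (217.42, 215) stand (211.94, 633)
```

>>> carry_out(rows=[0, 0, 0, 0, 0, 0, 1, 0, 0, 0, 0, 0, 0, 1, 0, 0, 0, 0, 0, 0, 1, 0, 0, 0, 0, 0, 0, 1, 0, 0, 0, 0, 0, 0, 1, 0, 0, 0, 0, 0, 0, 1, 0, 0, 0, 0, 0, 0, 1, 0, 0, 0, 0, 0, 0, 1, -0.0002, 0.0077, 0.0001, 0.0145, 0, 0.0284, 1, -0.0002, 0.0077, 0.0001, 0.0145, 0, 0.0284, 1])

```text
t: 17.45
tool_pos: [0.6398, -0.1561, 0.2875]
tool_rot: [-2.507, 1.361, 0.598]
contact_force: [-1.1, 6.0, -1.6]
width: 0.131
```

```bash
python3 -c "
from h import *
lev();heights();heights('side');heights()"
```

```text
t 17.45 peg jack xy 0.0296 -0.0762 r 0.0817 phi 0.371 gz 0.1418 yaz 19.8 F 0.3 6.1 z-1.6 w 0.131 tilt 27.0
top t 17.5 gear (254.73, 775) plat (208.93, 636) stand (211.6, 1456)
side t 17.55 gear (254.88, 356) plat (209.29, 203) stand (211.98, 634)
top t 17.6 gear (254.63, 776) plat (209.2, 630) stand (211.52, 1459)
```

>>> carry_out(rows=[-0.0004, 0.0077, 0.0002, 0.0145, 0, 0.0284, 1, -0.0004, 0.0077, 0.0002, 0.0145, 0, 0.0284, 1, -0.0004, 0.0077, 0.0002, 0.0145, 0, 0.0284, 1, -0.0004, 0.0077, 0.0002, 0.0145, 0, 0.0284, 1, -0.0003, 0.0077, 0.0001, 0.0145, 0, 0.0284, 1, -0.0002, 0.0062, 0.0001, 0.0116, 0, 0.0227, 1, 0, 0, 0, 0, 0, 0, 1, 0, 0, 0, 0, 0, 0, 1])

```text
t: 18.4
tool_pos: [0.5989, -0.1743, 0.2879]
tool_rot: [-2.248, 1.682, 0.534]
contact_force: [0.5, 4.9, -2.7]
width: 0.129
```

```bash
python3 -c "
from h import *
lev();heights();heights('side')"
```

```text
t 18.40 peg jack xy 0.0067 -0.0806 r 0.0808 phi 0.083 gz 0.1421 yaz 3.2 F 1.6 4.7 z-2.7 w 0.129 tilt 26.9
top t 18.45 gear (254.86, 778) plat (209.07, 636) stand (211.45, 1456)
side t 18.5 gear (255.08, 354) plat (209.31, 212) stand (211.89, 638)
```

>>> carry_out(rows=[-0.0004, 0.0077, 0.0002, 0.0145, 0, 0.0284, 1, 0, 0, 0, 0, 0, 0, 1, 0, 0, 0, 0, 0, 0, 1])

```text
t: 18.8
tool_pos: [0.5915, -0.1762, 0.2879]
tool_rot: [-2.201, 1.732, 0.524]
contact_force: [1.6, 4.2, -4.0]
width: 0.13
```

```bash
python3 -c "
from h import *
lev()"
```

```text
t 18.80 peg jack xy 0.0026 -0.0806 r 0.0807 phi 0.032 gz 0.1422 yaz 0.5 F 2.5 3.8 z-4.0 w 0.130 tilt 26.9
```

>>> carry_out(rows=[0, 0.001, 0, 0, 0, 0, 1, 0, 0, 0, 0, 0, 0, 1, 0, 0, 0, 0, 0, 0, 1])

```text
t: 19.1
tool_pos: [0.591, -0.1763, 0.2879]
tool_rot: [-2.201, 1.731, 0.523]
contact_force: [2.3, 5.5, -2.9]
width: 0.128
```

```bash
python3 -c "
from h import *
lev()"
```

```text
t 19.10 peg jack xy 0.0022 -0.0806 r 0.0807 phi 0.027 gz 0.1421 yaz 0.5 F 3.5 4.9 z-2.9 w 0.128 tilt 26.9
```

>>> carry_out(rows=[-0.0005, 0.0015, 0.0002, 0, 0, 0, 1, 0, 0, 0, 0, 0, 0, 1, 0, 0, 0, 0, 0, 0, 1])

```text
t: 19.4
tool_pos: [0.5897, -0.1764, 0.2881]
tool_rot: [-2.201, 1.732, 0.52]
contact_force: [3.2, 4.7, -3.3]
width: 0.13
```

```bash
python3 -c "
from h import *
lev()"
```

```text
t 19.40 peg jack xy 0.0011 -0.0806 r 0.0806 phi 0.014 gz 0.1423 yaz 0.4 F 4.1 3.8 z-3.3 w 0.130 tilt 26.9
```

>>> carry_out(rows=[0, 0.001, 0, 0, 0, 0, 1, 0, 0, 0, 0, 0, 0, 1, 0, 0, 0, 0, 0, 0, 1])

```text
t: 19.7
tool_pos: [0.5891, -0.1764, 0.2882]
tool_rot: [-2.201, 1.731, 0.519]
contact_force: [4.8, 3.9, -3.4]
width: 0.125
```

```bash
python3 -c "
from h import *
lev()"
```

```text
t 19.70 peg jack xy 0.0007 -0.0805 r 0.0805 phi 0.009 gz 0.1423 yaz 0.4 F 5.5 2.8 z-3.4 w 0.125 tilt 26.9
```

>>> carry_out(rows=[0, 0.0015, 0, 0, 0, 0, 1, 0, 0, 0, 0, 0, 0, 1, 0, 0, 0, 0, 0, 0, 1])

```text
t: 20.0
tool_pos: [0.5882, -0.1765, 0.2883]
tool_rot: [-2.2, 1.731, 0.516]
contact_force: [6.7, 6.1, -4.4]
width: 0.131
```

```bash
python3 -c "
from h import *
lev()"
```

```text
t 20.00 peg jack xy 0.0002 -0.0805 r 0.0805 phi 0.002 gz 0.1424 yaz 0.4 F 7.9 4.4 z-4.4 w 0.131 tilt 26.8
```

>>> carry_out(rows=[0, 0.001, 0, 0, 0, 0, 1, 0, 0, 0, 0, 0, 0, 1, 0, 0, 0, 0, 0, 0, 1])

```text
t: 20.3
tool_pos: [0.5876, -0.1766, 0.2884]
tool_rot: [-2.199, 1.73, 0.514]
contact_force: [7.1, 5.7, -4.4]
width: 0.129
```

```bash
python3 -c "
from h import *
lev()"
```

```text
t 20.30 peg jack xy -0.0002 -0.0805 r 0.0805 phi -0.002 gz 0.1424 yaz 0.4 F 8.2 3.9 z-4.4 w 0.129 tilt 26.8
```

>>> carry_out(rows=[0, 0.0015, 0, 0, 0, 0, 1, 0, 0, 0, 0, 0, 0, 1, 0, 0, 0, 0, 0, 0, 1])

```text
t: 20.6
tool_pos: [0.5867, -0.1767, 0.2885]
tool_rot: [-2.198, 1.73, 0.512]
contact_force: [9.3, 7.5, -3.9]
width: 0.13
```

```bash
python3 -c "
from h import *
lev()"
```

```text
t 20.60 peg jack xy -0.0008 -0.0805 r 0.0805 phi -0.009 gz 0.1425 yaz 0.3 F 10.8 5.2 z-3.9 w 0.130 tilt 26.8
```

>>> carry_out(rows=[0, 0.0015, 0, 0, 0, 0, 1, 0, 0, 0, 0, 0, 0, 1, 0, 0, 0, 0, 0, 0, 1, 0, 0, 0, 0, 0, 0, 1])

```text
t: 21.0
tool_pos: [0.5858, -0.1768, 0.2885]
tool_rot: [-2.197, 1.729, 0.509]
contact_force: [11.5, 7.6, -6.0]
width: 0.129
```

```bash
python3 -c "
from h import *
lev();heights();heights('side')"
```

```text
t 21.00 peg jack xy -0.0013 -0.0804 r 0.0804 phi -0.016 gz 0.1425 yaz 0.3 F 12.9 4.8 z-6.0 w 0.129 tilt 26.8
top t 21.05 gear (255.04, 779) plat (209.24, 637) stand (211.53, 1452)
side t 21.1 gear (255.07, 352) plat (209.35, 215) stand (212.02, 636)
```

>>> carry_out(rows=[0, 0.001, 0, 0, 0, 0, 1, 0, 0, 0, 0, 0, 0, 1, 0, 0, 0, 0, 0, 0, 1, 0, 0, 0, 0, 0, 0, 1])

```text
t: 21.5
tool_pos: [0.5852, -0.1769, 0.2886]
tool_rot: [-2.197, 1.729, 0.507]
contact_force: [12.1, 8.6, -5.4]
width: 0.136
```

```bash
python3 -c "
from h import *
lev()"
```

```text
t 21.50 peg jack xy -0.0017 -0.0804 r 0.0804 phi -0.021 gz 0.1426 yaz 0.3 F 13.7 5.6 z-5.4 w 0.136 tilt 26.8
```

>>> carry_out(rows=[0, -0.001, 0, 0, 0, 0, 1, 0, -0.001, 0, 0, 0, 0, 1, 0, -0.001, 0, 0, 0, 0, 1, 0, -0.001, 0, 0, 0, 0, 1, 0, 0, 0, 0, 0, 0, 1, 0, 0, 0, 0, 0, 0, 1])

```text
t: 22.1
tool_pos: [0.5876, -0.1766, 0.2883]
tool_rot: [-2.199, 1.73, 0.514]
contact_force: [6.5, 6.4, -4.4]
width: 0.129
```

```bash
python3 -c "
from h import *
lev()"
```

```text
t 22.10 peg jack xy -0.0001 -0.0805 r 0.0805 phi -0.002 gz 0.1424 yaz 0.4 F 7.7 4.8 z-4.4 w 0.129 tilt 26.8
```

>>> carry_out(rows=[0, -0.001, 0, 0, 0, 0, 1, 0, -0.001, 0, 0, 0, 0, 1, 0, 0, 0, 0, 0, 0, 0.5, 0, 0, 0, 0, 0, 0, 0, 0, 0, 0, 0, 0, 0, -1, 0, 0, 0, 0, 0, 0, -1, 0, 0, 0, 0, 0, 0, -1, 0, 0, 0, 0, 0, 0, -1, 0, 0, 0, 0, 0, 0, -1])

```text
t: 23.0
tool_pos: [0.5866, -0.177, 0.2878]
tool_rot: [-2.203, 1.733, 0.529]
contact_force: [-0.1, -0.5, -0.9]
width: 0.68
```

```bash
python3 -c "
from h import *
lev();heights()
s2=env.snapshot('side')
cv2.imwrite('pics/c6.png',cv2.resize(s2['pixels'][130:250,130:290],None,fx=5,fy=5,interpolation=cv2.INTER_CUBIC))
"
```

```text
t 23.00 peg jack xy -0.0030 -0.0802 r 0.0803 phi -0.038 gz 0.1421 yaz 0.5 F -0.2 -0.5 z-0.9 w 0.680 tilt 27.0
top t 23.05 gear (254.71, 770) plat (209.22, 652) stand (211.47, 1451)
```

View pics/c6.png

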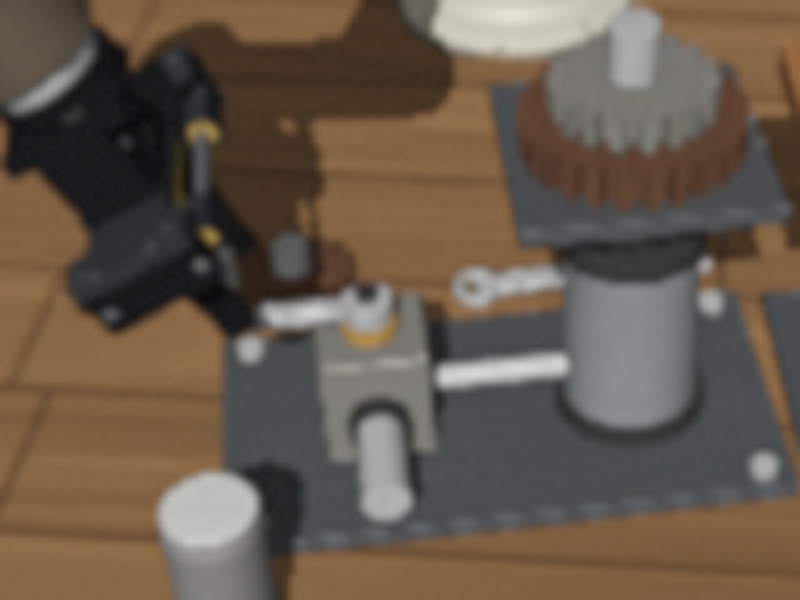

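>>> carry_out(rows=[0, 0, 0, 0, 0, 0, -1, 0, 0, 0, 0, 0, 0, -1, 0, 0, 0, 0, 0, 0, -1, 0, 0, -0.02, 0, 0, 0, -1, 0, 0, -0.03, 0, 0, 0, -1, 0, 0, -0.03, 0, 0, 0, -1, 0, 0, -0.03, 0, 0, 0, -1, 0, 0, -0.03, 0, 0, 0, -1, 0, 0, 0, 0, 0, 0, -1, 0, 0, 0, 0, 0, 0, -1])

```text
t: 24.1
tool_pos: [0.6015, -0.2387, 0.4126]
tool_rot: [-2.202, 1.732, 0.528]
contact_force: [-0.1, -0.6, -1.5]
width: 1.0
```

```bash
python3 -c "
from h import *
np.set_printoptions(precision=4,suppress=True)
lev();heights();heights('side')
s2=env.snapshot('side'); W=cloud(s2)
p=W[168:198,165:188].reshape(-1,3); p=p[(p[:,2]>.12)&(p[:,2]<.16)]; print(len(p),p.mean(0))
cv2.imwrite('pics/c7.png',cv2.resize(s2['pixels'][130:250,130:290],None,fx=5,fy=5,interpolation=cv2.INTER_CUBIC))
"
```

```text
t 24.10 peg jack xy -0.0023 -0.1436 r 0.1436 phi -0.016 gz 0.2669 yaz 0.5 F -0.2 -0.6 z-1.5 w 1.000 tilt 27.0
top t 24.15 gear (254.93, 781) plat (209.21, 630) stand (211.54, 1461)
side t 24.2 gear (254.91, 353) plat (209.38, 210) stand (211.9, 639)
51 [ 0.5777 -0.1045  0.1424]
```

View pics/c7.png

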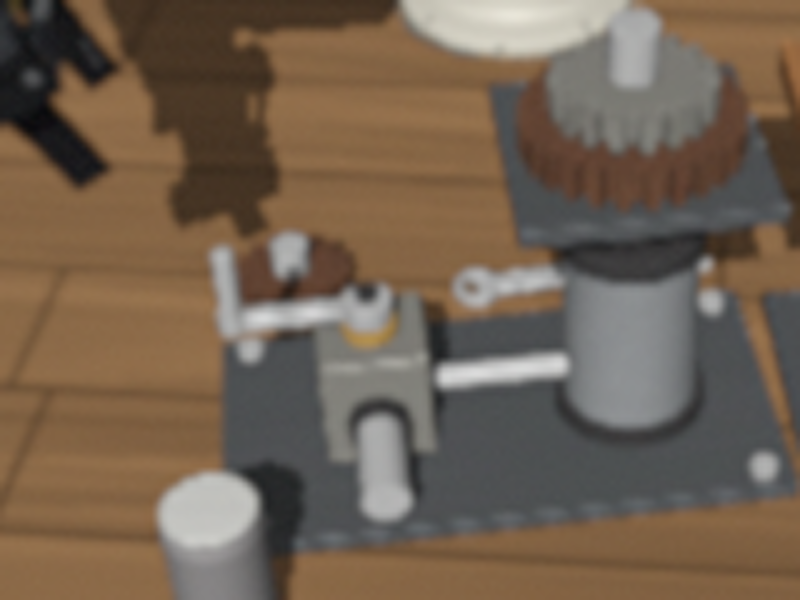

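```bash
python3 -c "
from plant import env
print(env.finish_job())"
```

```text
the job is handed in; nothing more can be done
None
```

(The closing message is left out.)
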